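# Set the click dial of a tag press and make a test press

### The arm

A 7-joint arm with a two-finger parallel gripper is mounted at the origin on a cart in front of the work surface, level with it; the furniture and walls round the work are solid. World frame = base frame: x ahead of the robot, y to its left, z up, the work surface at z = 0. Lengths are in m, angles in rad, forces in N, time in s.
With the tool pointing down it reaches from about 0.425 to 0.875 m from the base axis. Payload 4.7 kg.
Tool frame: the origin (TCP) lies midway between the tips of the shut fingers; the grasp point (between the pads) lies 19 mm behind it; z points along the fingers, y is the direction in which the jaws open and shut (so a half turn about z gives the same grasp; the last joint's range is limited). The gripper opens to 87 mm and grips with 3 to 60 N. Pads are 19 mm wide; open, the fingers measure 117 mm over their backs; the gripper's body (75 mm by 190 mm) begins 51 mm behind the grasp point.
Start: joints at [1.298, 0.321, -0.07, 1.45, 0.023, 1.371, -0.057], TCP at [0.184, -0.623, 0.223] pointing down, gripper open.
Joint ranges: [-2.86, 2.86], [-0.3, 2.09], [-1.38, 1.24], [0.06, 2.45], [-1.56, 4.7], [0.09, 2.05], [-2.69, 2.69]. Speed limits (rad/s): [2.57, 2.57, 3.14, 3.14, 3.14, 3.14, 3.14].

### API

Orientations are given as a unit quaternion [w, x, y, z].
In Python, from workcell import manip gives the robot as it stands. The module is installed in compiled form; this text tells all that it offers.
- The arm moves only by the tool servo_tool, never from a script. Its argument "rows" is one flat list of numbers, 7 for each row, row after row: the turn, a rotation vector about the tool's x, y, z in degrees, then the shift along the tool's x, y, z in mm, then the opening, from 0 (shut) to 1 (fully open). A call has exactly 10 rows; each row is the pose to reach, as a shift and turn from the pose measured when the call began, along the tool's axes at that moment; what a row does not reach only later rows make up. A row lasts 1/12 s, in which the tool goes at most 41.7 mm and 7.16 degrees, less where a joint would pass 70% of its speed; a pose out of reach is approached as far as the arm can. A call with a gripper value outside its range is refused whole. The fingers move at their own pace and stop on an object; "squeeze" is the grip in N (left out, the last holds). Time passes only in rows, so rows that repeat a pose let the fingers close, or fill a call up. It gives the time, the measured TCP pose, the force and the opening at its end, in the units of the state.
- manip.get_state(): the state, without advancing time (a new reading comes with each control period).
- manip.grab_frame(name): name is "scene" or "top" or "wrist"; returns the picture (480x640x3 uint8, red, green, blue); there is no depth.
- manip.camera_model(name): a dict with "fx", "fy", "cx", "cy" (pixels), "xyz" and "attitude" of the camera in the world; the wrist camera has in their place "T_tool_cam" (4x4, takes a point from camera to tool coordinates, whose origin is the TCP and whose axes are the flange's). Camera axes: x right, y down, z forward; pixel columns grow to the right and rows downward; lengths in m; the calibration is good to about 2 mm. The wrist camera is an equidistant fisheye: a pixel r from the principal point sees the ray r / f radians off the axis. A picture is of the moment at which its call begins: read the wrist's pose just before it. camera_model takes no time and is no camera call.
- manip.job_done(): hands the job in, once; it reports no verdict.
The state is a dict: "time_s": time; "joint_positions": joint angles; "qvel": joint speeds; "tau": joint torques, N m; "eef_pos": TCP position; "orientation": TCP orientation; "wrist_force": force on the tool from outside, world axes, zero at the start; "moment": the same for the moment, N m; "width": finger opening in m.
Only numpy, scipy, OpenCV 4.12 (cv2) and the standard library are available. Lean on these libraries where they do the work, as an engineer would, in place of code of your own. Each camera call takes 0.05 s, during which the arm holds its last target.

### The job

Set the depth on the little tag press: wind its click dial anticlockwise (seen from above) until you feel it come up against its end stop, without forcing the stop, then turn it clockwise exactly six clicks from there and let go. Then press the plunger fully down for a test press, not hard, and let it spring back up.

Things in the scene. Friction and masses are not known exactly. Their poses are not given: they have to be found in the camera images.
- press: tag press fixed to the stand: steel base plate 130 x 230 x 14 mm with a grey housing (96 x 92 mm, top at 60 mm) that bears the dial and, beside it, a grey C-frame (top at 72 mm) with the plunger. Origin under the centre of the plate, z up; the dial's axis is at y = -62 mm, the plunger's at y = +62 mm, x = 0, both vertical.
- dial_grip (a point): point on the dial's axis at the height to grip, 91 mm above the stand; part of the housing, does not turn. Dial: black knurled cylinder, 44 mm diameter, from 9 to 44 mm above the housing top, over a skirt 54 mm wide, 7 mm high. 20 clicks a turn (18 degrees each). Getting over a click takes 0.12 N m, then the dial drops forward into the next; let go, it settles in the nearest.
- dial_stop (a point): black sprung tab of the end stop, 6 x 10 x 8 mm, on the housing 32 mm from the dial's axis; a pin on the skirt meets it 3 to 4 degrees anticlockwise of click 0. From there the torque climbs 0.1 N m a degree: found at 2 N on the tab (0.18 N m in all) held 0.1 s, damaged at 22 N (0.58 N m). Let go, the dial falls back to click 0. At the start it stands 2 to 5 clicks clockwise of click 0.
- depth_rod (a joint): steel rod of 7 mm diameter in the front of the housing, driven by the dial: it creeps out 0.05 mm with each click clockwise; 0 m at click 0. Far too little to be measured here: count clicks at the dial.
- plunger_top (a point): centre of the top of the plunger's wooden mushroom cap, 36 mm diameter, 103 mm above the stand when up.
- plunger (a joint): how far the plunger is pressed, m: 0 up, 0.006 fully down, where it is stopped hard. Its spring needs 3 N at first and 9 N when fully down; it must not be pressed with more than 50 N.

How it is judged:
On the way, in this order (a step that is already met when the one before it is completed fails the run):
1. the dial is wound anticlockwise up against its end stop, bearing on it with more than 2 N (contact force between stop_pin and stop_post above 2 N), for 0.1 s.
2. the dial stands at six clicks (depth rod 0.3 mm out, give or take 0.018) and is let go (value of joint depth_rod between 0.000282 and 0.000318 m and contact force between the fingers and press below 0.1 N), for 0.3 s.
3. the plunger is pressed fully down (more than 5.4 mm) with the dial still at six clicks (value of joint plunger above 0.0054 m and value of joint depth_rod between 0.000282 and 0.000318 m), for 0.1 s.
At the end, for the whole second after the job is handed in: The dial rests at the sixth click clockwise from its end stop (depth rod 0.282 to 0.318 mm out), and the plunger has sprung back up (less than 0.8 mm down) (value of joint depth_rod between 0.000282 and 0.000318 m and value of joint plunger below 0.0008 m); the robot touches nothing.
It fails at once if the dial's end stop is forced (over 22 N on it) (contact force between stop_pin and stop_post above 22 N).
It fails at once if the plunger is pressed down before the dial is at six clicks (value of joint plunger above 0.003 m and (value of joint depth_rod below 0.000282 m or value of joint depth_rod above 0.000318 m)).
It fails at once if the plunger is pressed with more than 50 N (contact force between plunger and anything else above 50 N).
It also fails if it takes over 72 s, if anything falls off the work surface, if the arm or the gripper's body presses on something with over 40 N, if the wrist force passes 120 N, or if a joint passes its speed limit or range.

## Working session

There is one attempt and no reset: what is moved stays moved. The work goes in short steps, Python scripts to look and compute and a tool call to move; the robot and the scene stay as the last step left them, time stands still between calls to the robot, and variables do not carry over. Pictures are saved under pics/ and viewed, and the job is handed in when it is done.

Besides the shell and the picture viewer there is one more tool, called after "Request:" as name(argument=value, ...), one argument or row to a line, values as JSON. servo_tool: Moves the arm, as the interface text tells. Its arguments: {"type":"object","properties":{"rows":{"type":"array"},"squeeze":{"type":"number"}},"required":["rows"]}

```bash
mkdir -p pics; python3 - <<'E'
from workcell import manip
import cv2
s=manip.get_state()
for k,v in s.items(): print(k,v)
for n in ("scene","top","wrist"):
    print(n,manip.camera_model(n))
    cv2.imwrite(f"pics/{n}0.png",manip.grab_frame(n)[:,:,::-1])
E
```

```text
time_s 0.0
joint_positions [ 1.2981164   0.32182097 -0.07009604  1.45166883  0.02261423  1.37077839
 -0.05691133]
qvel [-2.08045760e-04 -8.19776973e-04 -2.38052817e-04  6.53495150e-05
  8.56190911e-04 -1.19406930e-04 -5.82330738e-04]
tau [-7.59193881e-04 -4.91289139e+01 -4.04056907e-01 -3.12527740e+01
 -6.39858632e-02  4.37482435e-02  1.63453824e-04]
eef_pos [ 0.18366241 -0.62294464  0.22146601]
orientation [-9.25236790e-04  9.89734486e-01  1.42915206e-01 -1.87918336e-04]
wrist_force [ 0.28187016  0.07519944 -0.24723362]
moment [ 0.01817494 -0.02079211  0.00986556]
width 0.08706260291668802
scene {'fx': 466.5468433390021, 'fy': 466.5468433390021, 'cx': 312.7120240805663, 'cy': 237.84788259596672, 'xyz': array([0.13300295, 0.6908658 , 0.47155977]), 'attitude': array([ 0.12818195, -0.18973284,  0.82981515, -0.50889847])}
top {'fx': 588.0320514620718, 'fy': 588.0320514620718, 'cx': 317.46037396169595, 'cy': 235.10888791676237, 'xyz': array([0.33681174, 0.01111155, 0.92623942]), 'attitude': array([-0.07851925,  0.7441407 , -0.65951676,  0.071603  ])}
wrist {'fx': 371.64829954431775, 'fy': 371.64829954431775, 'cx': 319.3463302843426, 'cy': 235.16302168037748, 'T_tool_cam': array([[-7.59460045e-05, -9.59140828e-01, -2.82929083e-01,
         7.81747066e-02],
       [ 9.99999974e-01, -1.16549958e-05, -2.28916800e-04,
        -4.85490689e-04],
       [ 2.16265912e-04, -2.82929093e-01,  9.59140804e-01,
        -1.62498921e-01],
       [ 0.00000000e+00,  0.00000000e+00,  0.00000000e+00,
         1.00000000e+00]])}
```

View pics/scene0.png

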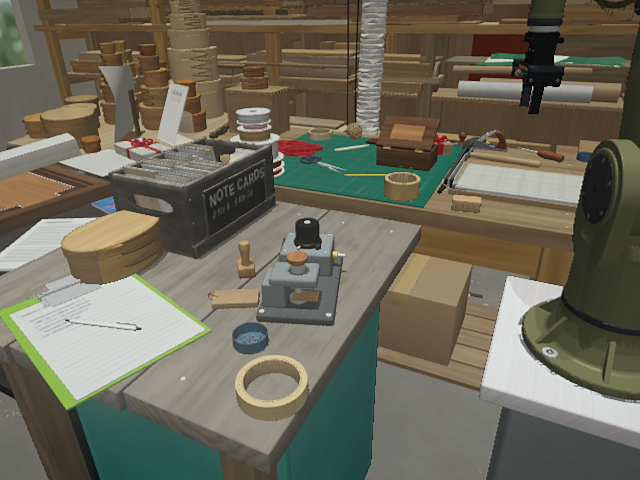

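View pics/top0.png

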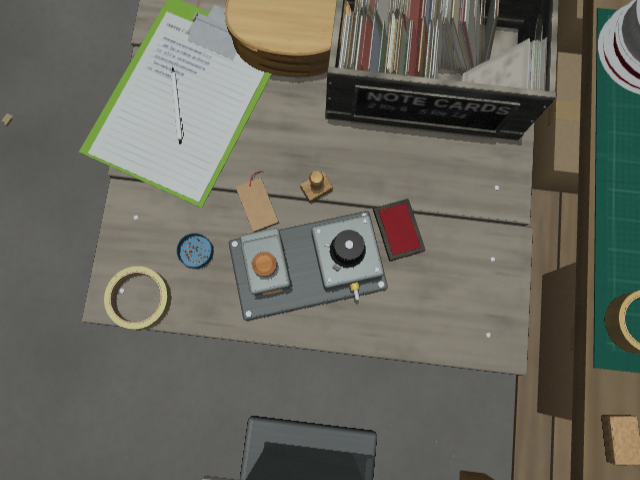

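View pics/wrist0.png

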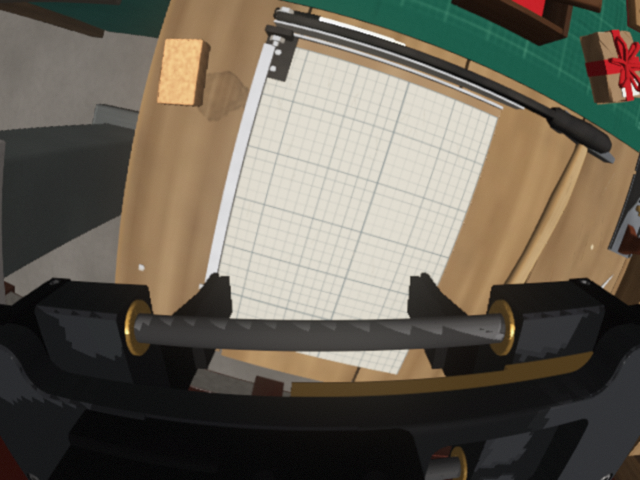

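The scene view shows the dial near (307,235) and the orange cap near (298,258). In the top view the dial top is near (348,247), the cap near (264,264) and the rod on the housing front near (355,292). Next I refine these and triangulate.

```bash
cat > h.py <<'E'
import numpy as np, cv2
from scipy.spatial.transform import Rotation as R
from workcell import manip
def q2R(q): return R.from_quat([q[1],q[2],q[3],q[0]]).as_matrix()
def ray(name,uv,pose=None):
    m=manip.camera_model(name); x=(uv[0]-m['cx'])/m['fx']; y=(uv[1]-m['cy'])/m['fy']
    if name!='wrist':
        d=np.array([x,y,1]); A=q2R(m['attitude']); o=m['xyz']
    else:
        r=np.hypot(x,y); d=np.array([x/r*np.sin(r),y/r*np.sin(r),np.cos(r)]) if r>1e-9 else np.array([0,0,1.])
        p,q=pose; T=m['T_tool_cam']; A=q2R(q)@T[:3,:3]; o=np.array(p)+q2R(q)@T[:3,3]
    d=A@d; return o,d/np.linalg.norm(d)
def proj(name,P,pose=None):
    m=manip.camera_model(name)
    if name!='wrist':
        c=q2R(m['attitude']).T@(np.array(P)-m['xyz']); return np.array([m['fx']*c[0]/c[2]+m['cx'],m['fy']*c[1]/c[2]+m['cy']])
    p,q=pose; T=m['T_tool_cam']; t=q2R(q).T@(np.array(P)-p); c=T[:3,:3].T@(t-T[:3,3])
    th=np.arctan2(np.hypot(c[0],c[1]),c[2]); n=np.hypot(c[0],c[1]); return np.array([m['fx']*th*c[0]/n+m['cx'],m['fy']*th*c[1]/n+m['cy']])
def onz(name,uv,z,pose=None):
    o,d=ray(name,uv,pose); return o+d*(z-o[2])/d[2]
def tri(rays):
    A=np.zeros((3,3));b=np.zeros(3)
    for o,d in rays:
        M=np.eye(3)-np.outer(d,d);A+=M;b+=M@o
    P=np.linalg.solve(A,b)
    return P,[np.linalg.norm((np.eye(3)-np.outer(d,d))@(P-o)) for o,d in rays]
E
python3 - <<'E'
from h import *
t=cv2.imread('pics/top0.png');s=cv2.imread('pics/scene0.png')
for nm,im,(x0,y0,x1,y1) in (('top',t,(220,200,400,330)),('scene',s,(250,205,350,325))):
    h=cv2.cvtColor(im,cv2.COLOR_BGR2HSV)
    cap=((h[...,0]>5)&(h[...,0]<16)&(h[...,1]>120)&(h[...,2]>90)).astype(np.uint8)
    blk=(h[...,2]<55).astype(np.uint8)
    for lab,m in (('cap',cap),('blk',blk)):
        z=np.zeros_like(m);z[y0:y1,x0:x1]=m[y0:y1,x0:x1]
        n,l,st,c=cv2.connectedComponentsWithStats(z)
        for i in range(1,n):
            if st[i,4]>60: print(nm,lab,st[i],c[i])
    cv2.imwrite(f'pics/{nm}0z.png',cv2.resize(im[y0:y1,x0:x1],None,fx=4,fy=4,interpolation=cv2.INTER_CUBIC))
P,e=tri([ray('top',(348,245)),ray('scene',(307,223))]);print(P,e)
P,e=tri([ray('top',(264,264)),ray('scene',(298,257))]);print(P,e)
E
```

```text
top cap [252 253  25  23 446] [263.75784753 263.90807175]
top blk [312 200  88  61 180] [361.43333333 219.13333333]
top blk [330 237  35  30 335] [344.72835821 257.01492537]
scene cap [287 252  21  14 214] [296.90186916 257.72897196]
scene blk [250 205  24  17 171] [258.7251462  211.07602339]
scene blk [294 219  28  31 610] [307.41803279 233.5557377 ]
[ 0.50465804 -0.01514376  0.10207642] [np.float64(0.00025652816461956614), np.float64(0.00025652816461964003)]
[0.46316493 0.10044074 0.0970312 ] [np.float64(0.0009090581222390621), np.float64(0.0009090581222390186)]
```

```bash
ls pics
```

```text
scene0.png
scene0z.png
top0.png
top0z.png
wrist0.png
```

View pics/top0z.png

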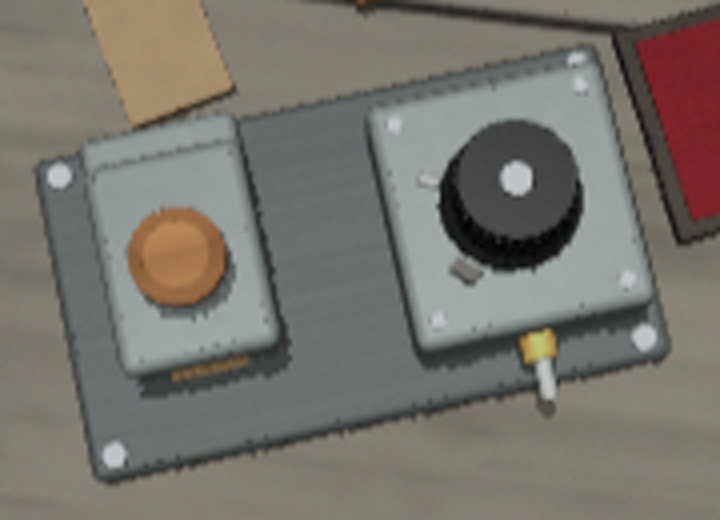

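View pics/scene0z.png

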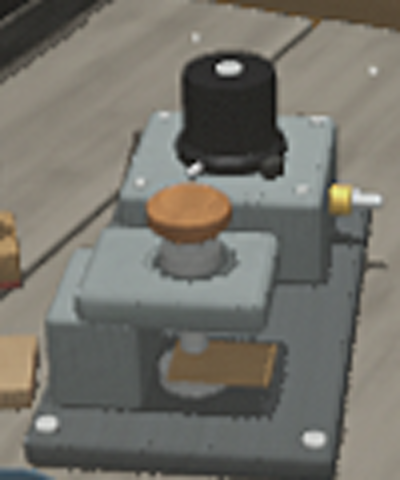

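```bash
python3 - <<'E'
from h import *
D,e=tri([ray('top',(349,244.5)),ray('scene',(307.2,222))]);print(D,e)
C,e2=tri([ray('top',(263.8,263.3)),ray('scene',(297.2,255.2))]);print(C,e2)
d=(C-D)[:2];print(np.linalg.norm(d),np.degrees(np.arctan2(d[1],d[0])))
print('tab',onz('top',(220+465/4,200+270/4),.068),'white',onz('top',(220+428/4,200+178/4),.068),onz('scene',(250+195/4,205+170/4),.068))
# plate screws
for p in ((58,176),(114,455),(644,336),(576,58)): print(onz('top',(220+p[0]/4,200+p[1]/4),.014))
s=manip.get_state();M=q2R(s['orientation']);print(M)
E
```

```text
[ 0.50508754 -0.01650317  0.10352839] [np.float64(0.00043605582724860065), np.float64(0.00043605582724858666)]
[0.46398814 0.10066719 0.10028297] [np.float64(0.000524684154027721), np.float64(0.0005246841540277523)]
0.12416946255732457 109.32914576440899
tab [ 0.4761105  -0.00259733  0.068     ] white [0.50883974 0.0149843  0.068     ] [0.50350681 0.02200521 0.068     ]
[0.5028498  0.16053894 0.014     ]
[0.39694789 0.12272922 0.014     ]
[ 0.46741909 -0.0756986   0.014     ]
[ 0.57538961 -0.0378369   0.014     ]
[[ 9.59142462e-01  2.82923077e-01 -5.18999694e-04]
 [ 2.82923533e-01 -9.59141472e-01  1.38277339e-03]
 [-1.06575628e-04 -1.47311390e-03 -9.99998909e-01]]
```

The dial axis is near (0.505, -0.0165) with its top at 0.104. The cap is near (0.464, 0.1007) with its top at 0.100 to 0.103. They are 124.2 mm apart, which agrees with the text, and the press yaw is about 19.3°. The white skirt pin stands about 71° clockwise of the tab, or roughly 3 clicks from click 0. I'll move above the dial now.

Request:
servo_tool(
  rows=[0, 0, 0, 24, -24.5, 0, 1, 0, 0, 0, 48, -49, 0, 1, 0, 0, 0, 72, -73.5, 0, 1, 0, 0, 0, 96, -98, 0, 1, 0, 0, 0, 120, -122.5, 0, 1, 0, 0, 0, 144, -147, 0, 1, 0, 0, 0, 168, -171.5, 0, 1, 0, 0, 0, 192, -196, 0, 1, 0, 0, 0, 216, -220.5, 0, 1, 0, 0, 0, 240, -245, 0, 1],
  squeeze=30,
)

```text
time_s: 0.98
eef_pos: [0.345, -0.3185, 0.2219]
orientation: [-0.001, 0.99, 0.143, -0.0]
wrist_force: [0.6, -1.0, 0.3]
width: 0.0873
```

Request:
servo_tool(
  rows=[0, 0, 0, 27, -27, 0, 1, 0, 0, 0, 54, -54, 0, 1, 0, 0, 0, 81, -81, 0, 1, 0, 0, 0, 108, -109, 0, 1, 0, 0, 0, 135, -136, 0, 1, 0, 0, 0, 162, -163, 0, 1, 0, 0, 0, 189, -191, 0, 1, 0, 0, 0, 216, -218, 0, 1, 0, 0, 0, 239, -244, 0, 1, 0, 0, 0, 239, -244, 0, 1],
)

```text
time_s: 1.82
eef_pos: [0.507, -0.0082, 0.2225]
orientation: [-0.003, 0.989, 0.148, 0.001]
wrist_force: [-1.2, 0.8, 0.1]
width: 0.087
```

```bash
python3 - <<'E'
from h import *
s=manip.get_state();print(s['time_s'],s['eef_pos'],s['orientation'],s['joint_positions'],s['wrist_force'],s['moment'])
im=manip.grab_frame('wrist')[:,:,::-1];cv2.imwrite('pics/wrist1.png',im)
pose=(s['eef_pos'],s['orientation']);np.savez('p1.npz',p=pose[0],q=pose[1])
print(proj('wrist',(.505,-.0165,.104),pose),proj('wrist',(.464,.1007,.1025),pose))
E
```

```text
1.8167 [ 0.50697292 -0.00823965  0.22249809] [-0.00285917  0.98893815  0.14829705  0.00106762] [ 0.67038114  0.05144469 -0.71813525  1.7785602   0.02881711  1.32283293
 -1.32722778] [-1.17559517  0.84868343  0.14583049] [0.02107381 0.06689541 0.00700974]
[330.1281454  235.12077585] [181.17193705 239.93222559]
```

View pics/wrist1.png

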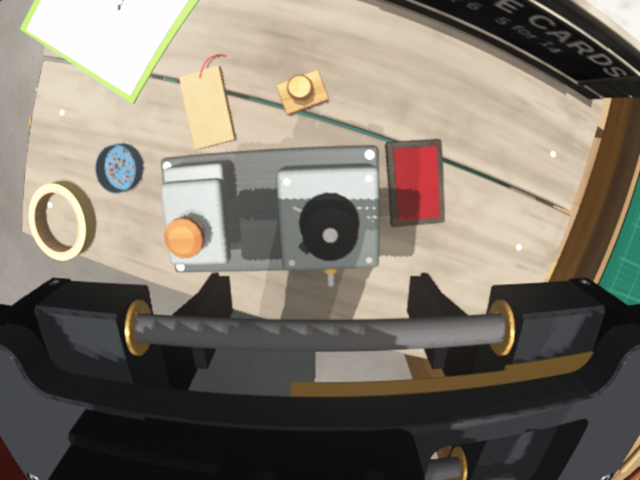

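The wrist view puts the dial dot at (330,235), against a prediction of (330.1,235.1), so the position is confirmed. The cap is at (184,238) and the fingers are clear. I'll centre over the dial and descend partway.

Request:
servo_tool(
  rows=[0, 0, 0, -4, 7, 15, 1, 0, 0, 0, -4, 7, 30, 1, 0, 0, 0, -4, 7, 45, 1, 0, 0, 0, -4, 7, 60, 1, 0, 0, 0, -4, 7, 75, 1, 0, 0, 0, -4, 7, 90, 1, 0, 0, 0, -4, 7, 90, 1, 0, 0, 0, -4, 7, 90, 1, 0, 0, 0, -4, 7, 90, 1, 0, 0, 0, -4, 7, 90, 1],
)

```text
time_s: 2.7
eef_pos: [0.5047, -0.0202, 0.1332]
orientation: [-0.001, 0.989, 0.147, 0.001]
wrist_force: [-0.6, -0.1, -0.2]
width: 0.0873
```

```bash
cat > st.py <<'E'
from h import *
s=manip.get_state();M=q2R(s['orientation']);p=s['eef_pos']
print(s['time_s'],p,'yaw',np.degrees(np.arctan2(M[1,0],M[0,0])),'tz',M[:,2],'F',s['wrist_force'],'m',s['moment'],'w',s['width'],'q',s['joint_positions'].round(2))
if __name__=='__main__':
  import sys
  if len(sys.argv)>1:
    T=np.array(eval(sys.argv[1]));print('shift mm',M.T@(T-p)*1e3)
    Z=np.array([0,0,-1.]);print('tilt rotvec tool deg',np.degrees(np.cross([0,0,1],M.T@Z)))
E
python3 st.py "(.5051,-.0165,.073)"
```

```text
2.7 [ 0.50468833 -0.02022055  0.13322772] yaw 16.851090736105952 tz [ 0.00120001  0.00274662 -0.99999551] F [-0.59767933 -0.13392973 -0.19257118] m [-0.02563176 -0.01501562 -0.02807493] w 0.0873383906282906 q [ 0.66  0.13 -0.71  1.9   0.09  1.15 -1.36]
shift mm [ 1.35540357 -3.30407597 60.23816724]
tilt rotvec tool deg [-0.1306809  -0.11142292  0.        ]
```

Request:
servo_tool(
  rows=[-0.1, -0.1, 0, 1.4, -3.3, 0, 1, -0.1, -0.1, 0, 1.4, -3.3, 10, 1, -0.1, -0.1, 0, 1.4, -3.3, 20, 1, -0.1, -0.1, 0, 1.4, -3.3, 30, 1, -0.1, -0.1, 0, 1.4, -3.3, 40, 1, -0.1, -0.1, 0, 1.4, -3.3, 50, 1, -0.1, -0.1, 0, 1.4, -3.3, 58, 1, -0.1, -0.1, 0, 1.4, -3.3, 59, 1, -0.1, -0.1, 0, 1.4, -3.3, 59, 1, -0.1, -0.1, 0, 1.4, -3.3, 59, 1],
)

```text
time_s: 3.53
eef_pos: [0.5054, -0.0164, 0.0743]
orientation: [-0.0, 0.989, 0.147, 0.0]
wrist_force: [0.2, 0.0, 0.4]
width: 0.087
```

```bash
python3 st.py "(.5051,-.0165,.0735)"; python3 - <<'E'
from h import *
s=manip.get_state();cv2.imwrite('pics/wrist2.png',manip.grab_frame('wrist')[:,:,::-1])
print(proj('wrist',(.505,-.0165,.104),(s['eef_pos'],s['orientation'])))
E
```

```text
3.5333 [ 0.50540303 -0.01641147  0.07434205] yaw 16.85351834490371 tz [ 3.14208229e-04  7.97421928e-04 -9.99999633e-01] F [0.16291681 0.00432979 0.40645167] m [ 0.0007949  -0.00645133  0.00570898] w 0.08699050754682659 q [ 0.63  0.21 -0.7   1.96  0.15  1.03 -1.42]
shift mm [-0.31613259 -0.00256444  0.84188481]
tilt rotvec tool deg [-0.03850705 -0.03047597  0.        ]
[320.47457305 327.06745364]
```

View pics/wrist2.png

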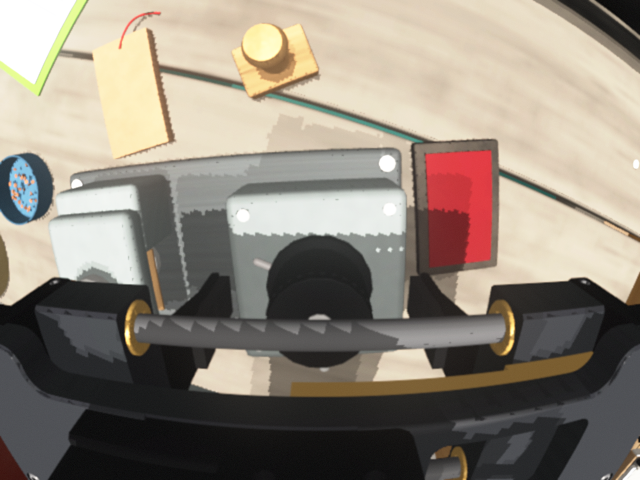

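The dial sits centred between the fingers with its top at about (319,320), and the white pin shows at (262,264). Closing on it.

Request:
servo_tool(
  rows=[0, 0, 0, -0.3, 0, 0.3, 0.7, 0, 0, 0, -0.3, 0, 0.3, 0.6, 0, 0, 0, -0.3, 0, 0.3, 0.55, 0, 0, 0, -0.3, 0, 0.3, 0.52, 0, 0, 0, -0.3, 0, 0.3, 0.49, 0, 0, 0, -0.3, 0, 0.3, 0.45, 0, 0, 0, -0.3, 0, 0.3, 0.4, 0, 0, 0, -0.3, 0, 0.3, 0.4, 0, 0, 0, -0.3, 0, 0.3, 0.4, 0, 0, 0, -0.3, 0, 0.3, 0.4],
  squeeze=30,
)

```text
time_s: 4.42
eef_pos: [0.5053, -0.0163, 0.0744]
orientation: [-0.0, 0.989, 0.147, 0.0]
wrist_force: [-1.0, 0.4, 0.7]
width: 0.0425
```

```bash
python3 st.py "(.5051,-.0165,.0735)"
```

```text
4.4167 [ 0.50526896 -0.01631039  0.0743947 ] yaw 16.862807756444173 tz [ 7.63568196e-04  7.51449483e-04 -9.99999426e-01] F [-0.97140772  0.37553741  0.73811738] m [ 0.13355278  0.13088119 -0.01544534] w 0.042473777817457134 q [ 0.63  0.21 -0.7   1.96  0.15  1.03 -1.42]
shift mm [-0.217551    0.13289217  0.89442423]
tilt rotvec tool deg [-0.02851278 -0.05435752  0.        ]
```

Request:
servo_tool(
  rows=[0, 0, -3.5, 0, 0, 0, 0.4, 0, 0, -7, 0, 0, 0, 0.4, 0, 0, -10.5, 0, 0, 0, 0.4, 0, 0, -14, 0, 0, 0, 0.4, 0, 0, -17.5, 0, 0, 0, 0.4, 0, 0, -21, 0, 0, 0, 0.4, 0, 0, -25, 0, 0, 0, 0.4, 0, 0, -29, 0, 0, 0, 0.4, 0, 0, -32, 0, 0, 0, 0.4, 0, 0, -34, 0, 0, 0, 0.4],
)

```text
time_s: 5.25
eef_pos: [0.5053, -0.0163, 0.0744]
orientation: [-0.0, 0.902, 0.431, 0.0]
wrist_force: [-1.0, 0.8, 1.0]
width: 0.043
```

```bash
python3 st.py "(.5051,-.0165,.0735)"; python3 - <<'E'
from h import *
s=manip.get_state();cv2.imwrite('pics/wrist3.png',manip.grab_frame('wrist')[:,:,::-1])
im=manip.grab_frame('scene')[:,:,::-1];cv2.imwrite('pics/scene3.png',cv2.resize(im[180:300,240:360],None,fx=5,fy=5))
E
```

```text
5.25 [ 0.50527618 -0.01626769  0.07437528] yaw 51.0269024415715 tz [ 7.44778929e-04  7.44705537e-04 -9.99999445e-01] F [-1.00066273  0.82549298  0.99008831] m [0.0420878  0.0117308  0.07336963] w 0.04295247689546117 q [ 0.7   0.22 -0.78  1.95  0.18  1.04 -0.84]
shift mm [-0.29233351  0.00905228  0.87497037]
tilt rotvec tool deg [ 0.00633894 -0.06001146  0.        ]
```

View pics/wrist3.png

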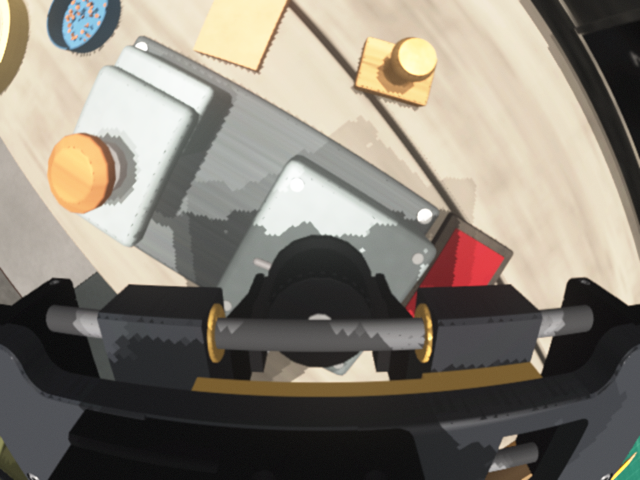

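View pics/scene3.png

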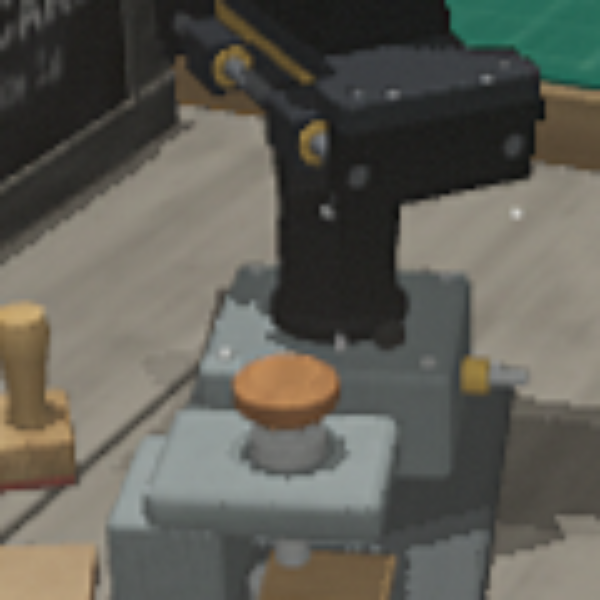

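The pin keeps its place in the wrist view at (262,264), so there is no slip. In the scene crop it sits at (340,340), about one click short of the tab at (388,330). I'll continue to about the next click.

Request:
servo_tool(
  rows=[0, 0, -3, 0, 0, 0, 0.4, 0, 0, -6, 0, 0, 0, 0.4, 0, 0, -9, 0, 0, 0, 0.4, 0, 0, -12, 0, 0, 0, 0.4, 0, 0, -15, 0, 0, 0, 0.4, 0, 0, -17, 0, 0, 0, 0.4, 0, 0, -19, 0, 0, 0, 0.4, 0, 0, -20, 0, 0, 0, 0.4, 0, 0, -20, 0, 0, 0, 0.4, 0, 0, -20, 0, 0, 0, 0.4],
)

```text
time_s: 6.18
eef_pos: [0.5053, -0.0163, 0.0744]
orientation: [-0.0, 0.815, 0.579, 0.001]
wrist_force: [-1.0, 0.5, 0.6]
width: 0.0427
```

```bash
python3 st.py "(.5051,-.0165,.0735)"; python3 - <<'E'
from h import *
im=manip.grab_frame('scene')[:,:,::-1];cv2.imwrite('pics/scene4.png',cv2.resize(im[220:280,270:350],None,fx=8,fy=8))
E
```

```text
6.1833 [ 0.50529939 -0.01630161  0.07440432] yaw 70.80162268127441 tz [ 7.95066291e-04  8.26810988e-04 -9.99999342e-01] F [-1.00059798  0.50572817  0.57660871] m [ 0.05064253 -0.04347834 -0.03617658] w 0.0427436459311465 q [ 0.74  0.23 -0.83  1.95  0.2   1.04 -0.51]
shift mm [-0.25386438 -0.12349349  0.90399459]
tilt rotvec tool deg [ 0.02744242 -0.05971814  0.        ]
```

View pics/scene4.png

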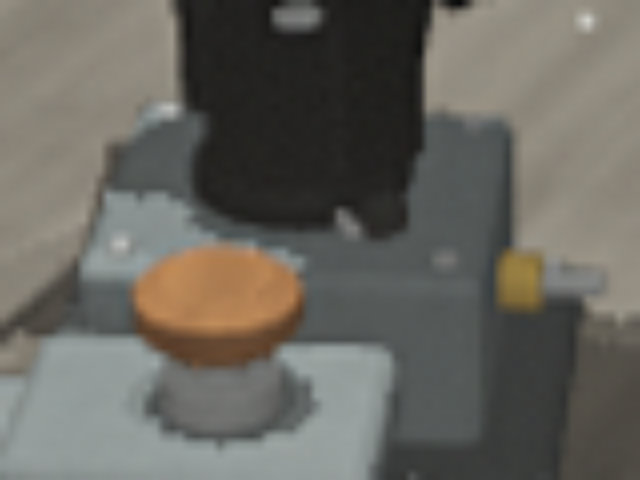

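The pin at (347,222) in the crop is about to meet the tab at (382,215). Small steps from here.

Request:
servo_tool(
  rows=[0, 0, -0.5, 0, 0, 0, 0.4, 0, 0, -1, 0, 0, 0, 0.4, 0, 0, -1.5, 0, 0, 0, 0.4, 0, 0, -2, 0, 0, 0, 0.4, 0, 0, -2.5, 0, 0, 0, 0.4, 0, 0, -3, 0, 0, 0, 0.4, 0, 0, -3, 0, 0, 0, 0.4, 0, 0, -3, 0, 0, 0, 0.4, 0, 0, -3, 0, 0, 0, 0.4, 0, 0, -3, 0, 0, 0, 0.4],
)

```text
time_s: 7.07
eef_pos: [0.5053, -0.0163, 0.0744]
orientation: [-0.0, 0.8, 0.6, 0.001]
wrist_force: [0.6, -0.5, 0.0]
width: 0.0426
```

```bash
python3 st.py
```

```text
7.0667 [ 0.50529538 -0.01629189  0.07439635] yaw 73.8070251226791 tz [ 7.61315485e-04  8.40790245e-04 -9.99999357e-01] F [ 0.62324163 -0.5299845   0.01077985] m [ 0.00372612 -0.06033374 -0.13990687] w 0.042630158530591225 q [ 0.74  0.23 -0.84  1.95  0.2   1.04 -0.46]
```

Request:
servo_tool(
  rows=[0, 0, -0.3, 0, 0, 0, 0.4, 0, 0, -0.6, 0, 0, 0, 0.4, 0, 0, -0.9, 0, 0, 0, 0.4, 0, 0, -1.2, 0, 0, 0, 0.4, 0, 0, -1.2, 0, 0, 0, 0.4, 0, 0, -1.2, 0, 0, 0, 0.4, 0, 0, -1.2, 0, 0, 0, 0.4, 0, 0, -1.2, 0, 0, 0, 0.4, 0, 0, -1.2, 0, 0, 0, 0.4, 0, 0, -1.2, 0, 0, 0, 0.4],
)

```text
time_s: 7.9
eef_pos: [0.5053, -0.0163, 0.0744]
orientation: [-0.0, 0.793, 0.609, 0.001]
wrist_force: [-0.4, 0.8, 0.3]
width: 0.0427
```

```bash
python3 st.py
```

```text
7.9 [ 0.5052903  -0.01632634  0.07438242] yaw 75.00103849636021 tz [ 7.51243344e-04  8.34718144e-04 -9.99999369e-01] F [-0.40054115  0.77291118  0.30151318] m [ 0.07634938 -0.05535757 -0.15389373] w 0.04265532582332581 q [ 0.75  0.23 -0.84  1.95  0.2   1.04 -0.44]
```

Request:
servo_tool(
  rows=[0, 0, -0.3, 0, 0, 0, 0.4, 0, 0, -0.6, 0, 0, 0, 0.4, 0, 0, -0.9, 0, 0, 0, 0.4, 0, 0, -1, 0, 0, 0, 0.4, 0, 0, -1, 0, 0, 0, 0.4, 0, 0, -1, 0, 0, 0, 0.4, 0, 0, -1, 0, 0, 0, 0.4, 0, 0, -1, 0, 0, 0, 0.4, 0, 0, -1, 0, 0, 0, 0.4, 0, 0, -1, 0, 0, 0, 0.4],
)

```text
time_s: 8.73
eef_pos: [0.5053, -0.0163, 0.0744]
orientation: [-0.0, 0.788, 0.616, 0.001]
wrist_force: [0.4, -0.5, 0.3]
width: 0.0431
```

```bash
python3 st.py
```

```text
8.7333 [ 0.50528546 -0.01627841  0.07437265] yaw 76.00417938991079 tz [ 7.71676746e-04  8.63668067e-04 -9.99999329e-01] F [ 0.39192986 -0.52055439  0.32927455] m [ 0.04364889 -0.06059843 -0.18250317] w 0.04305892516786429 q [ 0.75  0.23 -0.84  1.95  0.2   1.04 -0.42]
```

Request:
servo_tool(
  rows=[0, 0, -0.3, 0, 0, 0, 0.4, 0, 0, -0.6, 0, 0, 0, 0.4, 0, 0, -0.9, 0, 0, 0, 0.4, 0, 0, -1, 0, 0, 0, 0.4, 0, 0, -1, 0, 0, 0, 0.4, 0, 0, -1, 0, 0, 0, 0.4, 0, 0, -1, 0, 0, 0, 0.4, 0, 0, -1, 0, 0, 0, 0.4, 0, 0, -1, 0, 0, 0, 0.4, 0, 0, -1, 0, 0, 0, 0.4],
)

```text
time_s: 9.57
eef_pos: [0.5053, -0.0163, 0.0744]
orientation: [-0.0, 0.783, 0.623, 0.001]
wrist_force: [0.2, 0.2, 0.3]
width: 0.043
```

```bash
python3 st.py;  python3 - <<'E'
from h import *
im=manip.grab_frame('scene')[:,:,::-1];cv2.imwrite('pics/scene5.png',cv2.resize(im[220:280,270:350],None,fx=8,fy=8))
cv2.imwrite('pics/wrist5.png',manip.grab_frame('wrist')[:,:,::-1])
s=manip.get_state();print(s['moment'])
E
```

```text
9.5667 [ 0.50529786 -0.01629682  0.07437543] yaw 77.00110952858456 tz [ 7.69171674e-04  8.67330746e-04 -9.99999328e-01] F [0.21270141 0.18231079 0.31770279] m [ 0.10513922 -0.03948932 -0.25430244] w 0.043014357434924336 q [ 0.75  0.23 -0.84  1.95  0.2   1.04 -0.41]
[ 0.07005011 -0.07485989 -0.1808501 ]
```

View pics/scene5.png

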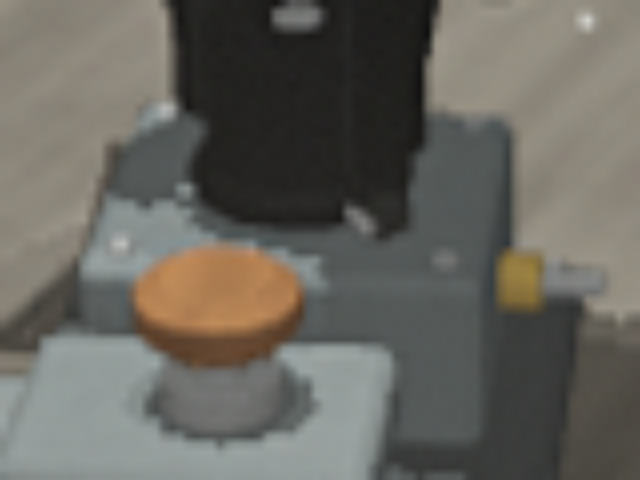

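View pics/wrist5.png

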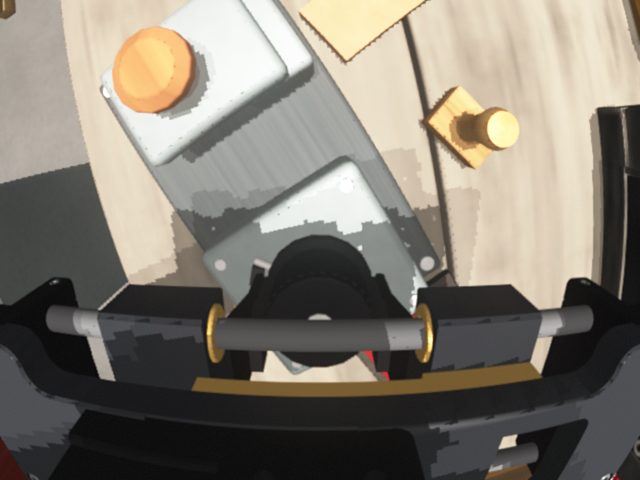

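Request:
servo_tool(
  rows=[0, 0, -0.3, 0, 0, 0, 0.4, 0, 0, -0.6, 0, 0, 0, 0.4, 0, 0, -0.9, 0, 0, 0, 0.4, 0, 0, -1, 0, 0, 0, 0.4, 0, 0, -1, 0, 0, 0, 0.4, 0, 0, -1, 0, 0, 0, 0.4, 0, 0, -1, 0, 0, 0, 0.4, 0, 0, -1, 0, 0, 0, 0.4, 0, 0, -1, 0, 0, 0, 0.4, 0, 0, -1, 0, 0, 0, 0.4],
)

```text
time_s: 10.5
eef_pos: [0.5053, -0.0163, 0.0744]
orientation: [-0.0, 0.777, 0.629, 0.001]
wrist_force: [0.4, 0.9, 0.7]
width: 0.0427
```

```bash
python3 st.py;  python3 - <<'E'
from h import *
l=[]
for i in range(10):
    manip.grab_frame('scene'); l.append(manip.get_state()['moment'][2])
print(np.round(l,3),np.mean(l))
E
```

```text
10.5 [ 0.50530717 -0.01627997  0.07439453] yaw 78.00578553063195 tz [ 8.41713900e-04  8.04245047e-04 -9.99999322e-01] F [0.3684656  0.86725641 0.7108338 ] m [ 0.11943702 -0.08744019 -0.2847194 ] w 0.04267986566346409 q [ 0.75  0.24 -0.85  1.95  0.2   1.04 -0.39]
[-0.257 -0.28  -0.25  -0.324 -0.215 -0.276 -0.272 -0.274 -0.286 -0.264] -0.2698041327613442
```

The torque averages 0.27 N m, climbs with angle and was held for over 0.5 s. That leaves about 0.15 N m, or roughly 5 N, on the stop, so the stop is found. Click 0 is at tool yaw 70.9°, so click 6 is at yaw -37.1°. I'll turn clockwise about 115° in total.

Request:
servo_tool(
  rows=[0, 0, 4, 0, 0, 0, 0.4, 0, 0, 8, 0, 0, 0, 0.4, 0, 0, 12, 0, 0, 0, 0.4, 0, 0, 16, 0, 0, 0, 0.4, 0, 0, 20, 0, 0, 0, 0.4, 0, 0, 24, 0, 0, 0, 0.4, 0, 0, 28, 0, 0, 0, 0.4, 0, 0, 32, 0, 0, 0, 0.4, 0, 0, 36, 0, 0, 0, 0.4, 0, 0, 40, 0, 0, 0, 0.4],
)

```text
time_s: 11.83
eef_pos: [0.5053, -0.0163, 0.0744]
orientation: [-0.0, 0.946, 0.324, 0.0]
wrist_force: [-0.3, 0.4, -0.2]
width: 0.0427
```

Request:
servo_tool(
  rows=[0, 0, 4, 0, 0, 0, 0.4, 0, 0, 8, 0, 0, 0, 0.4, 0, 0, 12, 0, 0, 0, 0.4, 0, 0, 16, 0, 0, 0, 0.4, 0, 0, 20, 0, 0, 0, 0.4, 0, 0, 24, 0, 0, 0, 0.4, 0, 0, 28, 0, 0, 0, 0.4, 0, 0, 32, 0, 0, 0, 0.4, 0, 0, 36, 0, 0, 0, 0.4, 0, 0, 38, 0, 0, 0, 0.4],
)

```text
time_s: 12.67
eef_pos: [0.5053, -0.0163, 0.0744]
orientation: [-0.0, 1.0, -0.002, 0.0]
wrist_force: [-0.1, -0.5, 0.0]
width: 0.0428
```

```bash
python3 st.py "(.5051,-.0165,.0735)"
```

```text
12.6667 [ 0.50525634 -0.01631194  0.07439814] yaw -0.28586567274623287 tz [ 7.46549813e-04  2.11242160e-04 -9.99999699e-01] F [-0.09009147 -0.45919067  0.01400064] m [ 0.1969128   0.04494067 -0.01588516] w 0.0427882311597245 q [ 0.6   0.2  -0.67  1.96  0.14  1.03 -1.71]
shift mm [-0.15607083  0.18903415  0.89798364]
tilt rotvec tool deg [-0.01231654 -0.04271324  0.        ]
```

Request:
servo_tool(
  rows=[0, 0, 4, 0, 0, 0, 0.4, 0, 0, 8, 0, 0, 0, 0.4, 0, 0, 12, 0, 0, 0, 0.4, 0, 0, 16, 0, 0, 0, 0.4, 0, 0, 20, 0, 0, 0, 0.4, 0, 0, 24, 0, 0, 0, 0.4, 0, 0, 28, 0, 0, 0, 0.4, 0, 0, 33, 0, 0, 0, 0.4, 0, 0, 37, 0, 0, 0, 0.4, 0, 0, 37, 0, 0, 0, 0.4],
)

```text
time_s: 13.5
eef_pos: [0.5052, -0.0163, 0.0744]
orientation: [-0.0, 0.947, -0.32, 0.0]
wrist_force: [0.3, -0.4, 0.1]
width: 0.043
```

```bash
python3 st.py;  python3 - <<'E'
from h import *
l=[]
cv2.imwrite('pics/wrist6.png',manip.grab_frame('wrist')[:,:,::-1])
for i in range(5):
    im=manip.grab_frame('scene'); l.append(manip.get_state()['moment'][2])
print(np.round(l,3),np.mean(l))
E
```

```text
13.5 [ 0.50522993 -0.0163085   0.07436633] yaw -37.33524604416814 tz [ 6.8463293e-04 -1.0267313e-04 -9.9999976e-01] F [ 0.32167691 -0.35762984  0.14968963] m [0.11173591 0.01032354 0.04133374] w 0.04295839886476122 q [ 0.53  0.19 -0.59  1.96  0.12  1.03 -2.34]
[-0.001  0.033  0.001 -0.02   0.028] 0.008177802665517323
```

View pics/wrist6.png

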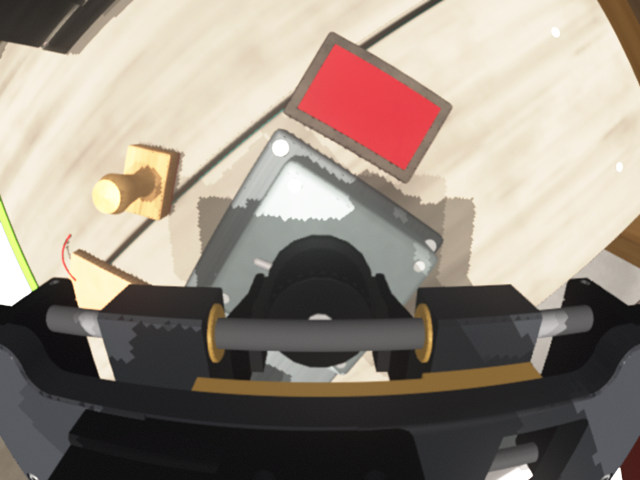

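The moment is about 0 and the pin is unmoved in the jaws at (262,264), so the dial is sitting in click 6. Letting go and then lifting.

Request:
servo_tool(
  rows=[0, 0, 0, 0, 0, 0, 0.55, 0, 0, 0, 0, 0, 0, 0.7, 0, 0, 0, 0, 0, 0, 0.85, 0, 0, 0, 0, 0, 0, 1, 0, 0, 0, 0, 0, 0, 1, 0, 0, 0, 0, 0, 0, 1, 0, 0, 0, 0, 0, 0, 1, 0, 0, 0, 0, 0, 0, 1, 0, 0, 0, 0, 0, 0, 1, 0, 0, 0, 0, 0, 0, 1],
)

```text
time_s: 14.63
eef_pos: [0.5052, -0.0163, 0.0744]
orientation: [-0.0, 0.948, -0.319, 0.0]
wrist_force: [0.5, -0.2, 0.8]
width: 0.0862
```

Request:
servo_tool(
  rows=[0, 0, 0, 0, 0, -12, 1, 0, 0, 0, 0, 0, -24, 1, 0, 0, 0, 0, 0, -38, 1, 0, 0, 0, 0, 0, -54, 1, 0, 0, 0, 0, 0, -70, 1, 0, 0, 0, 0, 0, -86, 1, 0, 0, 0, 0, 0, -102, 1, 0, 0, 0, 0, 0, -118, 1, 0, 0, 0, 0, 0, -125, 1, 0, 0, 0, 0, 0, -125, 1],
)

```text
time_s: 15.47
eef_pos: [0.5067, -0.0162, 0.2023]
orientation: [-0.001, 0.948, -0.319, 0.003]
wrist_force: [-0.1, 0.3, -0.2]
width: 0.087
```

```bash
python3 st.py "(.464,.1007,.2)";  python3 - <<'E'
from h import *
s=manip.get_state();np.savez('p7.npz',p=s['eef_pos'],q=s['orientation'])
w=manip.grab_frame('wrist')[:,:,::-1];cv2.imwrite('pics/wrist7.png',w)
im=manip.grab_frame('scene')[:,:,::-1];cv2.imwrite('pics/scene7.png',cv2.resize(im[200:280,270:350],None,fx=7,fy=7))
print(proj('wrist',(.505,-.0165,.104),(s['eef_pos'],s['orientation'])),proj('wrist',(.464,.1007,.103),(s['eef_pos'],s['orientation'])))
E
```

```text
15.4667 [ 0.50670844 -0.01624291  0.20226461] yaw -37.21837977593709 tz [ 5.60920650e-03 -7.84043156e-04 -9.99983961e-01] F [-0.10133455  0.3354415  -0.2036153 ] m [0.06472098 0.00097265 0.01181771] w 0.0869637759464314 q [ 0.56  0.05 -0.6   1.81  0.03  1.28 -2.26]
shift mm [-104.75362865  -67.28834815    1.93332403]
tilt rotvec tool deg [-0.15861528 -0.2831021   0.        ]
[322.34862124 238.19937841] [241.84982838 353.58020779]
```

View pics/wrist7.png

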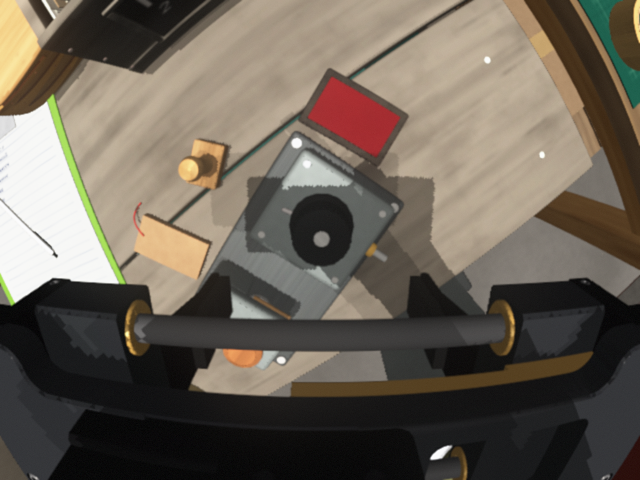

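View pics/scene7.png

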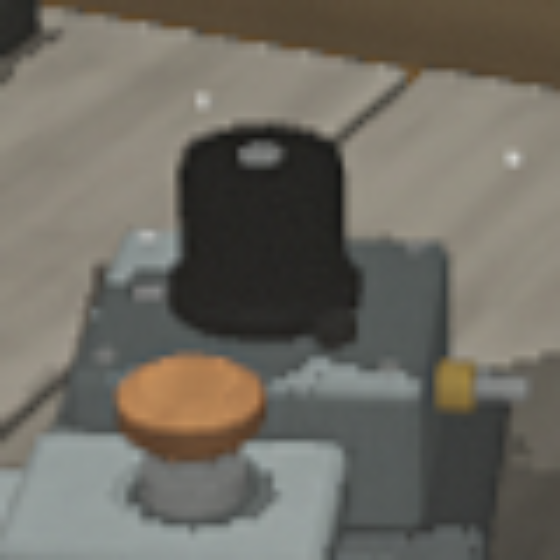

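```bash
python3 - <<'E'
from h import *
w=cv2.imread('pics/wrist7.png');cv2.imwrite('pics/wrist7z.png',cv2.resize(w[180:280,260:380],None,fx=6,fy=6,interpolation=cv2.INTER_CUBIC))
E
```

```text
(no output)
```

View pics/wrist7z.png

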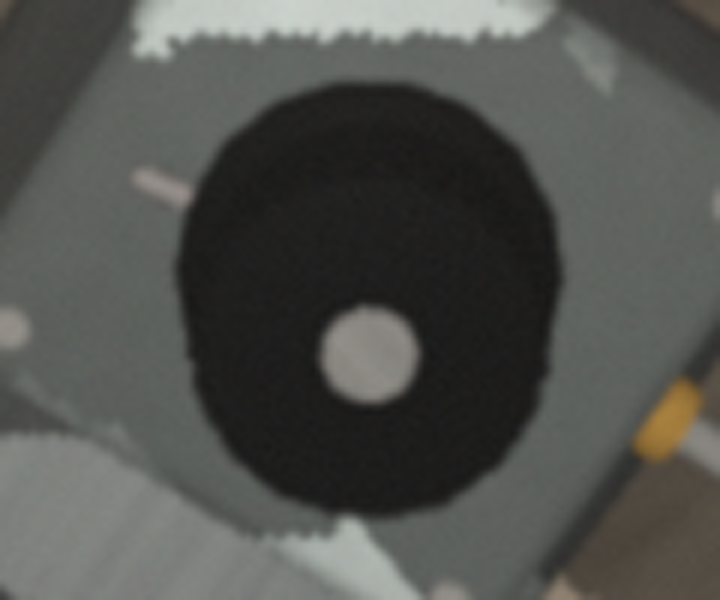

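```bash
python3 - <<'E'
from h import *
a=np.load('p7.npz');pose=(a['p'],a['q'])
D=onz('wrist',(260+370/6,180+355/6),.104,pose);print('dial',D)
b=np.load('p1.npz')
for z in (.062,.065):
  for uv in ((282.8,210),(287,211.5)):
    P=onz('wrist',uv,z,pose);v=(P-D)[:2];print('now',z,np.hypot(*v),np.degrees(np.arctan2(v[1],v[0])))
  P=onz('top',(220+428/4,200+178/4),z);v=(P-[.5051,-.0165,0])[:2];print('start',np.hypot(*v),np.degrees(np.arctan2(v[1],v[0])))
  P=onz('top',(220+465/4,200+270/4),z);v=(P-[.5051,-.0165,0])[:2];print('tab',np.hypot(*v),np.degrees(np.arctan2(v[1],v[0])))
E
```

```text
dial [ 0.50471138 -0.01565435  0.104     ]
now 0.062 0.03485278898742383 31.25553170648572
now 0.062 0.031112132976910952 31.110268720990714
start 0.03189661686940166 81.08608243332945
tab 0.031233080448962357 153.764751675607
now 0.065 0.03480969323586376 30.067431010797343
now 0.065 0.031108757643019756 29.7821774865312
start 0.03179557805684927 82.15287386157264
tab 0.03169149512188882 154.0761942446922
```

The pin has gone from about 82° to about 30.5°, which is 51.5° or 3 clicks clockwise of the start (3+3=6). That agrees with the count at the stop. Next I go over the plunger, turning the wrist back and shutting the fingers.

Request:
servo_tool(
  rows=[-0.2, -0.3, -5, -11, -7, 0, 0.8, -0.2, -0.3, -10, -22, -14, 0, 0.6, -0.2, -0.3, -15, -34, -21, 0, 0.4, -0.2, -0.3, -20, -46, -29, 0, 0.2, -0.2, -0.3, -25, -58, -37, 0, 0, -0.2, -0.3, -30, -70, -45, 5, 0, -0.2, -0.3, -35, -82, -53, 15, 0, -0.2, -0.3, -40, -94, -60, 25, 0, -0.2, -0.3, -45, -104.8, -67.3, 35, 0, -0.2, -0.3, -50, -104.8, -67.3, 45, 0],
)

```text
time_s: 16.4
eef_pos: [0.4606, 0.1035, 0.1531]
orientation: [0.0, 0.993, 0.115, -0.003]
wrist_force: [-0.5, 0.0, 0.0]
width: 0.028
```

Request:
servo_tool(
  rows=[0, 0, 0, 0, 0, 0, 0, 0, 0, 0, 0, 0, 0, 0, 0, 0, 0, 0, 0, 0, 0, 0, 0, 0, 0, 0, 0, 0, 0, 0, 0, 0, 0, 0, 0, 0, 0, 0, 0, 0, 0, 0, 0, 0, 0, 0, 0, 0, 0, 0, 0, 0, 0, 0, 0, 0, 0, 0, 0, 0, 0, 0, 0, 0, 0, 0, 0, 0, 0, 0],
)

```text
time_s: 17.23
eef_pos: [0.4606, 0.1034, 0.1532]
orientation: [0.0, 0.993, 0.115, -0.003]
wrist_force: [-0.0, 0.7, 0.2]
width: 0.0006
```

```bash
python3 st.py "(.464,.1007,.115)";  python3 - <<'E'
from h import *
s=manip.get_state()
w=manip.grab_frame('wrist')[:,:,::-1];cv2.imwrite('pics/wrist8.png',w)
im=manip.grab_frame('scene')[:,:,::-1];cv2.imwrite('pics/scene8.png',cv2.resize(im[170:290,240:360],None,fx=5,fy=5))
print(proj('wrist',(.464,.1007,.103),(s['eef_pos'],s['orientation'])))
E
```

```text
17.2333 [0.46063718 0.10343538 0.15315761] yaw 13.248829526176127 tz [-0.00643613 -0.00149127 -0.99997818] F [-0.00377867  0.66214414  0.1520449 ] m [-0.00629515  0.03984229 -0.08035059] w 0.0005916786849582105 q [ 0.45  0.03 -0.73  1.94  0.02  1.19 -1.63]
shift mm [ 2.89845386  3.43416371 38.13921665]
tilt rotvec tool deg [-0.00134419  0.37852978  0.        ]
[325.93045559 254.82904345]
```

View pics/wrist8.png

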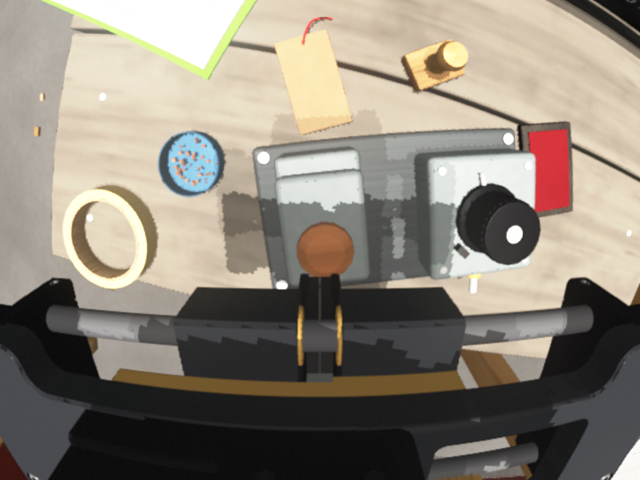

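View pics/scene8.png

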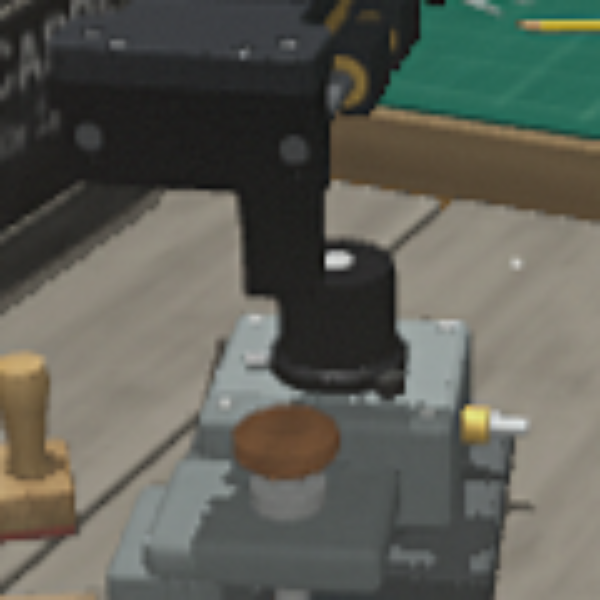

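The cap is at (325,250), as predicted. I'll align over it and come down to z ≈ 0.110.

Request:
servo_tool(
  rows=[0, 0.2, 0, 1.5, 1.7, 2, 0, 0, 0.4, 0, 2.9, 3.4, 5, 0, 0, 0.4, 0, 2.9, 3.4, 12, 0, 0, 0.4, 0, 2.9, 3.4, 20, 0, 0, 0.4, 0, 2.9, 3.4, 28, 0, 0, 0.4, 0, 2.9, 3.4, 35, 0, 0, 0.4, 0, 2.9, 3.4, 39, 0, 0, 0.4, 0, 2.9, 3.4, 42, 0, 0, 0.4, 0, 2.9, 3.4, 42, 0, 0, 0.4, 0, 2.9, 3.4, 42, 0],
)

```text
time_s: 18.17
eef_pos: [0.4639, 0.1008, 0.111]
orientation: [-0.0, 0.993, 0.115, 0.0]
wrist_force: [-0.0, 0.9, -0.2]
width: 0.0003
```

```bash
python3 st.py "(.464,.1007,.103)"
```

```text
18.1667 [0.46391701 0.10083174 0.11102301] yaw 13.261475117358104 tz [ 9.42003945e-05  2.36265442e-04 -9.99999968e-01] F [-0.01787492  0.90473121 -0.16310451] m [ 0.03041336 -0.01925797 -0.07635761] w 0.00029862539546283865 q [ 0.44  0.08 -0.73  1.99  0.06  1.09 -1.65]
shift mm [0.04938593 0.14893824 8.02298464]
tilt rotvec tool deg [-0.01193791 -0.00835869  0.        ]
```

Request:
servo_tool(
  rows=[0, 0, 0, 0, 0, 1.5, 0, 0, 0, 0, 0, 0, 3, 0, 0, 0, 0, 0, 0, 4.5, 0, 0, 0, 0, 0, 0, 6, 0, 0, 0, 0, 0, 0, 7.5, 0, 0, 0, 0, 0, 0, 9, 0, 0, 0, 0, 0, 0, 10, 0, 0, 0, 0, 0, 0, 11, 0, 0, 0, 0, 0, 0, 11, 0, 0, 0, 0, 0, 0, 11, 0],
)

```text
time_s: 19.0
eef_pos: [0.464, 0.1009, 0.1004]
orientation: [0.0, 0.993, 0.115, 0.0]
wrist_force: [-2.5, -1.5, 4.9]
width: 0.0005
```

Request:
servo_tool(
  rows=[0, 0, 0, 0, 0, 0.5, 0, 0, 0, 0, 0, 0, 1, 0, 0, 0, 0, 0, 0, 1.5, 0, 0, 0, 0, 0, 0, 2, 0, 0, 0, 0, 0, 0, 2.3, 0, 0, 0, 0, 0, 0, 2.6, 0, 0, 0, 0, 0, 0, 2.6, 0, 0, 0, 0, 0, 0, 2.6, 0, 0, 0, 0, 0, 0, 2.6, 0, 0, 0, 0, 0, 0, 2.6, 0],
)

```text
time_s: 19.83
eef_pos: [0.4641, 0.1008, 0.0984]
orientation: [0.0, 0.993, 0.115, 0.0]
wrist_force: [-2.5, -0.1, 7.9]
width: 0.0006
```

Request:
servo_tool(
  rows=[0, 0, 0, 0, 0, 0.5, 0, 0, 0, 0, 0, 0, 1, 0, 0, 0, 0, 0, 0, 1.4, 0, 0, 0, 0, 0, 0, 1.7, 0, 0, 0, 0, 0, 0, 2, 0, 0, 0, 0, 0, 0, 2, 0, 0, 0, 0, 0, 0, 2, 0, 0, 0, 0, 0, 0, 2, 0, 0, 0, 0, 0, 0, 2, 0, 0, 0, 0, 0, 0, 2, 0],
)

```text
time_s: 20.67
eef_pos: [0.4641, 0.1009, 0.0974]
orientation: [0.001, 0.993, 0.115, -0.0]
wrist_force: [-4.2, -0.5, 9.6]
width: 0.0005
```

```bash
python3 st.py
```

```text
20.6667 [0.46406806 0.10085268 0.09739781] yaw 13.260667938697043 tz [-5.96963580e-05 -1.09123213e-03 -9.99999403e-01] F [-4.24488301 -0.49909652  9.58535208] m [-0.19473079  0.92622695  0.00380901] w 0.0004677543381070362 q [ 0.44  0.1  -0.73  2.    0.08  1.07 -1.67]
```

Request:
servo_tool(
  rows=[0, 0, 0, 0, 0, 0.6, 0, 0, 0, 0, 0, 0, 1.2, 0, 0, 0, 0, 0, 0, 1.7, 0, 0, 0, 0, 0, 0, 2, 0, 0, 0, 0, 0, 0, 2.4, 0, 0, 0, 0, 0, 0, 2.4, 0, 0, 0, 0, 0, 0, 2.4, 0, 0, 0, 0, 0, 0, 2.4, 0, 0, 0, 0, 0, 0, 2.4, 0, 0, 0, 0, 0, 0, 2.4, 0],
)

```text
time_s: 21.5
eef_pos: [0.4642, 0.1009, 0.0973]
orientation: [0.001, 0.993, 0.115, -0.0]
wrist_force: [-7.6, -1.4, 20.6]
width: 0.0007
```

```bash
python3 st.py
```

```text
21.5 [0.464194  0.1008721 0.0972688] yaw 13.259957740197835 tz [-2.94600057e-04 -2.58152158e-03 -9.99996624e-01] F [-7.5547769  -1.36257898 20.64249481] m [-0.38347877  1.7846854  -0.03974144] w 0.0007240659810713596 q [ 0.44  0.1  -0.73  2.    0.08  1.07 -1.67]
```

The force is 20.6 N with z unchanged, so the plunger is on its hard stop and has been held there. Lifting off.

Request:
servo_tool(
  rows=[0, 0, 0, 0, 0, -2, 0, 0, 0, 0, 0, 0, -5, 0, 0, 0, 0, 0, 0, -10, 0, 0, 0, 0, 0, 0, -20, 0, 0, 0, 0, 0, 0, -35, 0, 0, 0, 0, 0, 0, -50, 0, 0, 0, 0, 0, 0, -65, 0, 0, 0, 0, 0, 0, -80, 0, 0, 0, 0, 0, 0, -95, 0, 0, 0, 0, 0, 0, -105, 0],
)

```text
time_s: 22.33
eef_pos: [0.4648, 0.1014, 0.2041]
orientation: [0.001, 0.993, 0.115, 0.001]
wrist_force: [0.8, 0.7, -0.1]
width: 0.0005
```

Request:
servo_tool(
  rows=[0, 0, 0, 0, 0, 0, 0, 0, 0, 0, 0, 0, 0, 0, 0, 0, 0, 0, 0, 0, 0, 0, 0, 0, 0, 0, 0, 0, 0, 0, 0, 0, 0, 0, 0, 0, 0, 0, 0, 0, 0, 0, 0, 0, 0, 0, 0, 0, 0, 0, 0, 0, 0, 0, 0, 0, 0, 0, 0, 0, 0, 0, 0, 0, 0, 0, 0, 0, 0, 0],
)

```text
time_s: 23.17
eef_pos: [0.4648, 0.1014, 0.204]
orientation: [0.001, 0.993, 0.116, 0.001]
wrist_force: [-0.3, 0.0, -1.1]
width: 0.0006
```

```bash
python3 st.py;  python3 - <<'E'
from h import *
s=manip.get_state()
w=manip.grab_frame('wrist')[:,:,::-1];cv2.imwrite('pics/wrist9.png',w)
im=manip.grab_frame('scene')[:,:,::-1];cv2.imwrite('pics/scene9.png',cv2.resize(im[200:280,270:350],None,fx=7,fy=7))
np.savez('p9.npz',p=s['eef_pos'],q=s['orientation'])
E
```

```text
23.1667 [0.46484985 0.1014136  0.20402295] yaw 13.267339170973758 tz [ 0.00175716 -0.00229389 -0.99999583] F [-0.34461903  0.02193372 -1.10401823] m [ 0.01972918 -0.02072504 -0.07302561] w 0.0005948786270529135 q [ 0.47 -0.02 -0.72  1.87 -0.01  1.28 -1.59]
```

View pics/wrist9.png

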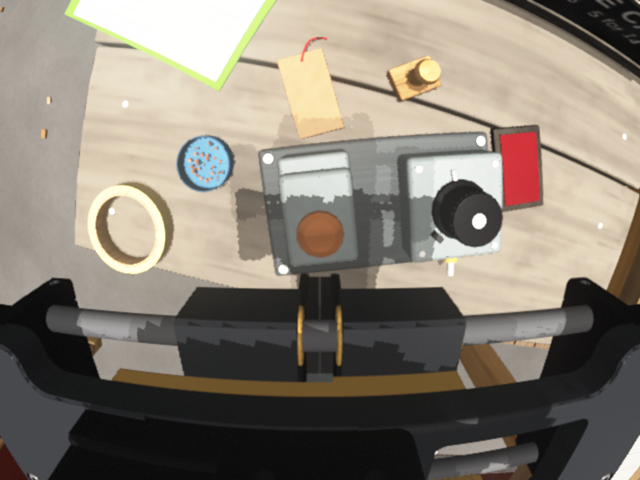

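View pics/scene9.png

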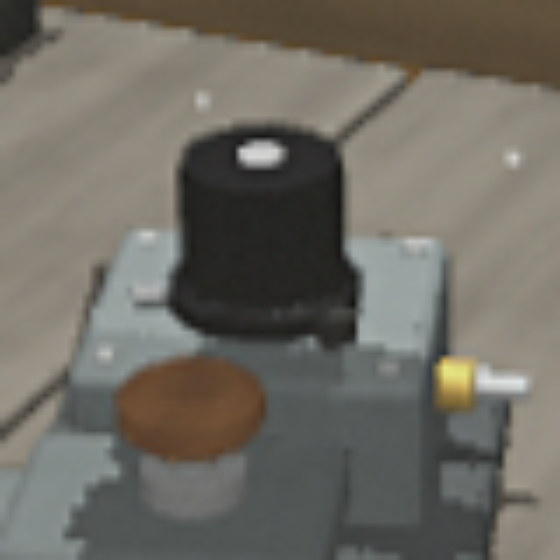

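In the scene crop the pin is at (150,293) as before the press. The cap spans rows 357–460 (353–460 before), so it is back up. Nothing is being touched, so I hand in.

```bash
python3 -c "
from workcell import manip
print(manip.job_done())"
```

```text
the job is handed in; nothing more can be done
None
```

The tag press is set to six clicks from the end stop and has had its test press. I handed the job in at about 23 s; the interface gives no verdict, so what follows rests on my own checks.

- **End stop:** I gripped the dial on its axis and wound it 3 clicks anticlockwise. From there I went on in steps of about 1° until the torque averaged 0.27 N m. That puts roughly 5 N on the stop, between the 2 N needed and the 22 N limit, and it held for over 0.5 s.
- **Six clicks:** I turned it back clockwise to 108° from click 0. The torque there was about zero, as it should be in a click. I then let go.
- **Test press:** The shut fingers pushed the plunger until it stopped moving, peaking at about 21 N against a 50 N limit. I then lifted clear by about 100 mm.

**Last checks:**
- The white skirt pin did not shift in the jaws while turning. It measured 50–52° clockwise of where it started; three clicks should give 54°. The 2–3.5° shortfall is within my pixel accuracy and well under half a click.
- After the press the pin was unmoved. The cap looked back at its original height, to about 1 mm in the picture.
- Single torque readings varied by about 0.035 N m, so I averaged ten of them at the stop.
- No check failed.

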